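# Refit the dial knob of the chocolate melter

## Task

The chocolate melter's dial knob was taken off for washing: put it back on its keyed spindle, pushing lightly while turning it slowly until it drops fully home (never force it), then turn the dial clockwise until the knob's nose points at the long mark beside the pan lid, and let go. Leave everything else on the counter where it is.

Things in the scene. Friction and masses are not known exactly. Their poses are not given: they have to be found in the camera images.
- knob_center (a point): Loose black plastic dial knob, about 60 g, standing upright: a bar 42 mm tall, 32 mm wide across two flat parallel sides (its y), the flats running from -22 to +25 mm along its x. Grip across the flats. Rounded at the -x end (38 mm out), pointed nose at the +x end (42 mm out) with a light line on top. Point: on its axis half-way up, 21 mm above the underside; z up.
- knob_nose (a point): A point near the knob's pointed nose, 40 mm along +x from its axis, half-way up; axes as knob_center.
- knob_foot (a point): Middle of the knob's underside, on its axis; axes as knob_center. From here a blind bore runs up: 14 mm wide, 30 mm deep, with one keyway toward the nose (+x), 6.6 mm wide, reaching 14.8 mm from the axis.
- melter: Chocolate melter, fixed: stainless box 320 mm (x) by 200 mm (y), flat top 80 mm above the counter; origin under its centre. A lidded round pan (up to 123 mm above the counter) covers the rear (+x), starting 78 mm from the spindle axis; the dial panel with the bare upright spindle is at the front (-x).
- dial (a point): On the spindle axis at the height of the melter's top; z up, +x points to the long dial mark and the middle of the pan lid. When home the knob's underside sits on the spindle's collar, 3 mm above this point. Push with 3 to 8 N while turning; over 40 N between knob and melter is forcing it.
- spindle_tip (a point): Top of the steel spindle, 27 mm above dial; axes as dial. Round 12.5 mm shaft, tapered over the top 3 mm. Lower down one key sticks out to 13 mm from the axis, 5.1 mm wide; its upper end is 15 mm above dial. There the knob's underside comes to rest until keyway and key agree within about 5 degrees, then it drops 12 mm.
- cutter: Steel ring cutter, 68 mm across, 40 mm high, a bystander; origin under its centre.
- bowl: White bowl, 110 mm across, 50 mm high, a bystander; origin under its centre.
- jar: Amber jar, 70 mm across, 100 mm high, a bystander; origin under its centre.
- tart: Small tart on a 120 mm square card, about 45 mm high, a bystander; origin under its centre.
- sign: Small brass sign holder, 90 mm wide (y), 61 mm high, a bystander; origin under its centre.
- spatula: Spatula lying along its x axis, a bystander.
- mug: White mug, 70 mm across, 75 mm high, a bystander; origin under its centre.
- key_height (a point): On the spindle axis, 15 mm above dial, level with the key's upper end; axes as dial. The key's direction is not measured: somewhere 23 to 120 degrees anticlockwise (from above) of the long mark. The spindle turns stiffly (0.15 N m, no spring) and stays where left; its range is from 34 degrees clockwise to 143 degrees anticlockwise of the mark.
There are look-alikes about, which are no part of the job. Of the things shaped like the part that bears knob_center, the black one is meant.

How it is judged:
On the way:
1. the knob is fully home on the keyed spindle (z of knob_foot in the frame of dial below 0.0048 m and horizontal distance between knob_foot and dial below 0.003 m and angle between knob_center's own z axis and vertical below 0.1 rad), for 0.1 s.
At the end, for the whole second after the job is handed in: The knob sits fully home on the spindle: its underside less than 4.8 mm above the panel (3 mm when on the collar), on the axis within 3 mm, upright within 0.1 rad, its nose within 7 mm sideways (about 10 degrees) of the line to the long mark (all of step 1 and x of knob_nose in the frame of dial above 0.03 m and y of knob_nose in the frame of dial between -0.007 and 0.007 m); the robot touches nothing.
It fails at once if the knob is forced: more than 40 N between the knob and the melter (contact force between knob and melter above 40 N).
It fails at once if a bystander is moved more than 30 mm (distance of any of cutter, bowl, jar, tart, sign, spatula, mug from where it was at the start of the episode above 0.03 m).
It also fails if it takes over 72 s, if anything falls off the work surface, if the arm or the gripper's body presses on something with over 40 N, if the wrist force passes 120 N, or if a joint passes its speed limit or range.

## Robot

A 6-joint arm with a two-finger parallel gripper is mounted at the origin on the work surface. World frame = base frame: x ahead of the robot, y to its left, z up, the work surface at z = 0. Lengths are in m, angles in rad, forces in N, time in s.
With the tool pointing down it reaches from about 0.425 to 0.95 m from the base axis. Payload 3.5 kg.
Tool frame: the origin (TCP) lies on the centre line of the jaws, within the pads' length; the fingertips stand 14 mm ahead of it and the grasp point (between the pads) lies 5 mm behind it (ctrl.finger_overhang is the distance from the TCP to the fingertips, in m); z points along the fingers, y is the line along which they close (so a half turn about z gives the same grasp; the last joint's range is limited). The gripper opens to 85 mm and grips with 20 to 120 N. Pads are 22 mm wide; open, the fingers measure 114 mm over their backs; the gripper's body (76 mm by 85 mm) begins 54 mm behind the grasp point. The pads swing forward as they close: fully open they stand 13 mm farther back than shut.
Start: joints at [0.993, 0.286, 1.577, -0, 1.279, -0.15], TCP at [0.28, 0.614, 0.245] pointing down, gripper open.
Joint ranges: [-2.77, 2.77], [-0.9, 2.22], [0.21, 2.48], [-1.53, 4.67], [0.24, 2.81], [-2.84, 2.84]. Speed limits (rad/s): [2.79, 2.79, 3.14, 3.14, 3.14, 3.14].

## Interface

Orientations are given as a unit quaternion [x, y, z, w].
In Python, from plant import ctrl gives the robot as it stands.
- The arm moves only by the tool send_rows, never from a script. Its argument "moves" is text: rows parted by semicolons, each of 7 numbers parted by spaces: the turn, a rotation vector about the tool's x, y, z in units of 360 degrees (1.0 is 360 degrees), then the shift along the tool's x, y, z in units of 20 cm (1.0 is 20 cm), then the gripper's target within -1 to 1 (fully open at 1, half-way at 0, shut at -1). A call has 1 to 12 rows; each row is the pose to reach, as a shift and turn from the pose commanded when the call began, along the tool's axes at that moment, turning the shorter way round; what a row does not reach only later rows make up. A row lasts 1/8 s, in which the tool goes at most 62.5 mm and 10.7 degrees, less where a joint would pass 70% of its speed; a pose out of reach is approached as far as the arm can. A call with a number of a shift or a turn outside -1 to 1 is refused whole. A call with a gripper value outside its range is refused whole. The fingers move at their own pace and stop on an object; "newtons" is the grip in N (left out, the last holds). Time passes only in rows, so rows that repeat a pose let the fingers close. It gives the time, the measured TCP pose, the force, the opening and the grip force at its end, in the units of the state.
- ctrl.get_state(): the state, without advancing time (a new reading comes with each control period).
- ctrl.read_camera(name): name is "scene" or "top" or "wrist"; returns a dict with "image" (400x640x3 uint8, red, green, blue), "fovy" (degrees; the focal length in pixels is half the picture's height over the tangent of half this angle, whatever the lens; pixels are square), "cx", "cy" (the principal point, pixels), "extrinsics" (4x4, takes a point from camera to world coordinates). Camera axes: x right, y up, looking along -z (the intrinsics and any distortion apply to the point x, -y, -z); pixel columns grow to the right and rows downward; lengths in m; the calibration is good to about 2 mm. A picture is of the moment at which its call begins. There is no depth.
- ctrl.sign_off(): hands the job in; it is judged then, once.
The state is a dict: "time": time; "qpos": joint angles; "dq": joint speeds; "joint_efforts": joint torques, N m; "eef_pos": TCP position; "tcp_rot": TCP orientation; "contact_force": force on the tool from outside, world axes, zero at the start; "wrist_torque": the same for the moment, N m; "opening": opening from 0.0 (shut) to 1.0 (fully open); "finger_force": force on a finger pad.
Only numpy, scipy, OpenCV 4.12 (cv2) and the standard library are available. Lean on these libraries where they do the work, as an engineer would, in place of code of your own. Each camera call takes 0.05 s, during which the arm holds its last target. There are 200 camera calls.

## Working session

There is one attempt and no reset: what is moved stays moved. The work goes in short steps, Python scripts to look and compute and a tool call to move; the robot and the scene stay as the last step left them, time stands still between calls to the robot, and variables do not carry over. Pictures are saved under pics/ and viewed, at most 10 in all, crops included, and the job is handed in when it is done.

Besides the shell and the picture viewer there is one more tool, called after ">>>" by a JSON object that holds its "name" and its "arguments", one argument or row to a line. send_rows: Moves the arm, as the interface text tells. Its arguments: {"type":"object","properties":{"moves":{"type":"string"},"newtons":{"type":"number"}},"required":["moves"]}

```bash
mkdir -p pics; ls
cat > h.py <<'E'
import numpy as np, cv2
from plant import ctrl
def cam(n,save=None):
    c=ctrl.read_camera(n)
    if save: cv2.imwrite('pics/'+save,c['image'][:,:,::-1])
    return c
def ray(c,u,v):
    f=200/np.tan(np.radians(c['fovy'])/2);E=np.array(c['extrinsics'])
    d=E[:3,:3]@np.array([(u-c['cx'])/f,-(v-c['cy'])/f,-1.]);return E[:3,3],d
def hit(c,u,v,z):
    o,d=ray(c,u,v);return o+d*(z-o[2])/d[2]
def proj(c,p):
    f=200/np.tan(np.radians(c['fovy'])/2);E=np.array(c['extrinsics'])
    q=E[:3,:3].T@(np.array(p)-E[:3,3]);return c['cx']+f*q[0]/-q[2],c['cy']-f*q[1]/-q[2]
E
python3 - <<'E'
from h import *
np.set_printoptions(precision=4,suppress=True)
for n in('top','scene','wrist'):
    c=cam(n,n+'1.png');print(n,c['fovy'],c['cx'],c['cy'],{k:v for k,v in c.items() if k not in('image',)})
print(ctrl.get_state())
E
```

```text
pics
top 48.971820676132225 325.35836395858934 192.671314737875 {'fovy': 48.971820676132225, 'cx': 325.35836395858934, 'cy': 192.671314737875, 'extrinsics': array([[-0.0129,  0.9875, -0.1571,  0.3327],
       [-0.9999, -0.0134, -0.0026, -0.0106],
       [-0.0047,  0.157 ,  0.9876,  1.1974],
       [ 0.    ,  0.    ,  0.    ,  1.    ]])}
scene 43.933920239054956 316.07254438737795 183.858187348531 {'fovy': 43.933920239054956, 'cx': 316.07254438737795, 'cy': 183.858187348531, 'extrinsics': array([[ 0.1651, -0.7887,  0.5922,  1.3936],
       [ 0.9863,  0.1337, -0.097 , -0.1492],
       [-0.0026,  0.6   ,  0.8   ,  1.2644],
       [ 0.    ,  0.    ,  0.    ,  1.    ]])}
wrist 69.44595162885554 320.79727964472033 198.68284011360038 {'fovy': 69.44595162885554, 'cx': 320.79727964472033, 'cy': 198.68284011360038, 'extrinsics': array([[ 0.4157, -0.8679, -0.2718,  0.2094],
       [ 0.9095,  0.3957,  0.1275,  0.6478],
       [-0.0031, -0.3002,  0.9539,  0.3737],
       [ 0.    ,  0.    ,  0.    ,  1.    ]])}
{'time': 0.15, 'qpos': array([ 0.993 ,  0.287 ,  1.5779, -0.    ,  1.2786, -0.15  ]), 'dq': array([ 0.0003, -0.0035, -0.0053,  0.0002,  0.0023,  0.0011]), 'joint_efforts': array([ -0.0006, -40.6601, -29.3142,  -0.0002,   0.0039,  -0.    ]), 'eef_pos': array([0.2797, 0.6138, 0.2442]), 'tcp_rot': array([ 0.2123,  0.9772, -0.0009, -0.0003]), 'contact_force': array([ 0.6916, -0.7548, -0.3218]), 'wrist_torque': array([ 0.0285,  0.0037, -0.0266]), 'finger_force': 0.0, 'opening': 1.0048005059019387}
```

View pics/top1.png

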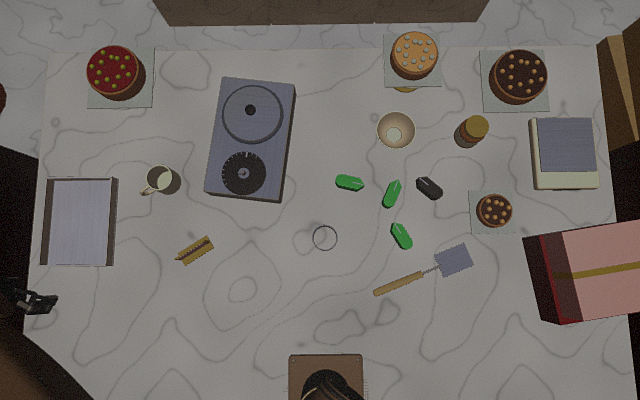

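View pics/scene1.png

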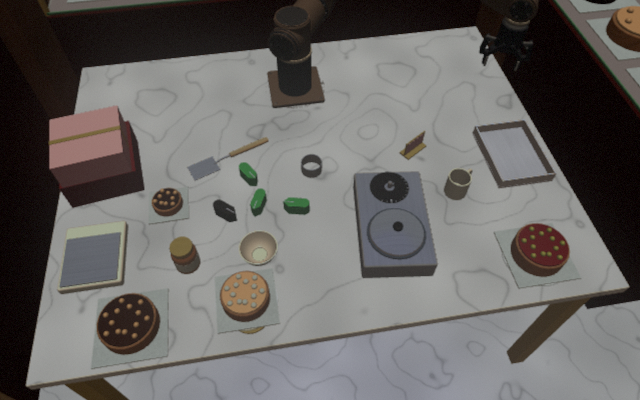

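The top view shows the black knob at (429,188). The look-alikes are green knobs at (349,182), (392,193) and (401,235). The dark dial disc with the spindle is at (243,173), so it isn't a knob. I choose the black one at (429,188) and check it in close crops.

Run:
```python
import cv2,numpy as np
t=cv2.imread('pics/top1.png');s=cv2.imread('pics/scene1.png')
r=lambda i,x,y:cv2.resize(i[y-25:y+25,x-33:x+33],(396,300),interpolation=cv2.INTER_CUBIC)
g=np.vstack([np.hstack([r(t,429,188),r(t,243,173)]),np.hstack([r(s,225,210),r(s,390,187)])])
g=np.clip(g.astype(float)*1.8,0,255).astype(np.uint8)
cv2.imwrite('pics/crop1.png',g)
```

```text
(no output)
```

View pics/crop1.png

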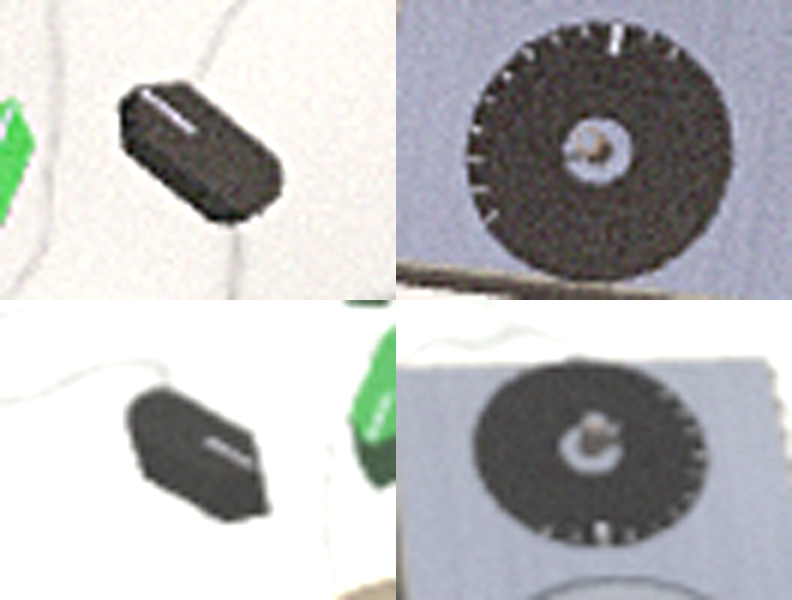

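The crop confirms the black knob. Its light line and pointed nose are to the upper left in the top view. The dial's long mark points up, toward the lid, and the key appears to point left in the top view.

```bash
cat > m1.py <<'E'
from h import *
np.set_printoptions(precision=4,suppress=True)
from plant import ctrl
for n,(kx,ky),(dx,dy) in(('top',(429,188),(243,173)),('scene',(225,210),(390,187))):
    c=cam(n);im=c['image'].astype(int);g=im.sum(2)/3
    def comp(x,y,r,th):
        m=np.zeros(g.shape,np.uint8);m[y-r:y+r,x-r:x+r]=g[y-r:y+r,x-r:x+r]<th
        m=cv2.morphologyEx(m,cv2.MORPH_CLOSE,np.ones((3,3)))
        k,l,s,ce=cv2.connectedComponentsWithStats(m);i=1+np.argmax(s[1:,4]);return (l==i).astype(np.uint8),ce[i],s[i]
    m,ce,s=comp(kx,ky,20,70);print(n,'knob',ce,s,hit(c,*ce,0.021 if n=='scene' else .025))
    ys,xs=np.nonzero(m&(g>45));
    e=cv2.minAreaRect(cv2.findContours(m,0,1)[0][0]);print(e)
    m,ce,s=comp(dx,dy,30,70)
    cn=max(cv2.findContours(m,0,1)[0],key=len);h=cv2.convexHull(cn)
    e=cv2.fitEllipse(h);print('dial',ce,s,e,hit(c,*e[0],.08))
# line and mark from crop coordinates
c=cam('top')
P=lambda u,v,x0,y0:(u/6+x0-33-.5+.08,v/6+y0-25-.5+.08)
a=hit(c,*P(143,92,429,188),.042);b=hit(c,*P(195,132,429,188),.042);d=a-b
print('line',a,b,np.degrees(np.arctan2(d[1],d[0])))
a=hit(c,*P(617-396,38,243,173),.08);print('mark',a)
c=cam('scene')
a=hit(c,*P(250,463-300,225,210),.042);b=hit(c,*P(205,440-300,225,210),.042);d=a-b
print('line',a,b,np.degrees(np.arctan2(d[1],d[0])))
print('mark',hit(c,*P(602-396,532-300,390,187),.08))
E
python3 m1.py
```

```text
top knob [428.6361 188.005 ] [416 177  27  24 404] [ 0.5281 -0.287   0.025 ]
((428.3032531738281, 187.83607482910156), (30.216707229614258, 15.236390113830566), 39.80556869506836)
dial [243.3179 176.078 ] [ 213  152   60   51 1667] ((243.58486938476562, 185.69137573242188), (59.078487396240234, 66.67301177978516), 177.14373779296875) [0.5315 0.2035 0.08  ]
scene knob [224.3882 210.4938] [214 200  22  22 322] [ 0.526  -0.2875  0.021 ]
((224.71229553222656, 210.61793518066406), (27.098873138427734, 14.375029563903809), 29.05460548400879)
dial [388.9133 187.2038] [370 172  39  31 888] ((388.9164733886719, 187.11508178710938), (30.370534896850586, 38.590667724609375), 98.49835205078125) [0.5649 0.2058 0.08  ]
line [ 0.553  -0.2597  0.042 ] [ 0.5346 -0.2819  0.042 ] 50.39473442632199
mark [0.6158 0.1975 0.08  ]
line [ 0.5495 -0.2596  0.042 ] [ 0.5321 -0.2807  0.042 ] 50.42372911441289
mark [0.6121 0.1995 0.08  ]
```

```bash
cat >> h.py <<'E'
from scipy.spatial.transform import Rotation as R
def go(p,yaw):
    "row numbers to bring TCP to p, pointing down, tool y at world angle yaw (deg)"
    s=ctrl.get_state();A=R.from_quat(s['tcp_rot'])
    y=np.radians(yaw);Y=np.array([np.cos(y),np.sin(y),0]);Z=np.array([0,0,-1.]);B=R.from_matrix(np.c_[np.cross(Y,Z),Y,Z])
    rv=(A.inv()*B).as_rotvec()/(2*np.pi);sh=A.inv().apply(np.array(p)-s['eef_pos'])/.2
    print('row',np.round(rv,4),np.round(sh,4),'pos',s['eef_pos'],'q',s['qpos'],'t',s['time'])
E
python3 -c "
from h import *
go([.565,.256,.17],0)"
```

```text
row [-1.000e-04  0.000e+00  1.819e-01] [-2.0397 -1.0376  0.3754] pos [0.27991349 0.6140804  0.24500017] q [ 9.93032394e-01  2.86534804e-01  1.57700985e+00  7.74225181e-06
  1.27856213e+00 -1.50031302e-01] t 0.35
```

>>> {"name": "send_rows", "arguments": {
  "moves": "0 0 0 -1 -0.52 0.1 1;0 0 0 -1 -0.52 0.1 1;0 0 0 -1 -0.52 0.1 1;0 0 0 -1 -0.52 0.1 1"
}}

```text
time: 0.85
eef_pos: [0.4202, 0.4343, 0.2251]
tcp_rot: [0.213, 0.977, -0.0, 0.0]
contact_force: [0.1, -0.0, -0.7]
opening: 0.998
finger_force: 0.0
```

>>> {"name": "send_rows", "arguments": {
  "moves": "0 0 0.182 -1 -0.52 0.1 1;0 0 0.182 -1 -0.52 0.1 1;0 0 0.182 -1 -0.52 0.1 1;0 0 0.182 -1 -0.52 0.1 1;0 0 0.182 -1 -0.52 0.1 1;0 0 0.182 -1 -0.52 0.1 1;0 0 0.182 -1 -0.52 0.1 1;0 0 0.182 -1 -0.52 0.1 1"
}}

```text
time: 1.85
eef_pos: [0.5576, 0.2591, 0.2054]
tcp_rot: [0.706, 0.708, 0.0, 0.0]
contact_force: [0.6, -0.3, 0.0]
opening: 0.999
finger_force: 0.0
```

>>> {"name": "send_rows", "arguments": {
  "moves": "0 0 0 0 0 0.18 1;0 0 0 0 0 0.18 1;0 0 0 0 0 0.18 1"
}}

```text
time: 2.22
eef_pos: [0.5579, 0.2592, 0.1701]
tcp_rot: [0.707, 0.707, 0.0, 0.0]
contact_force: [-0.7, 0.1, 0.1]
opening: 1.0
finger_force: 0.0
```

```bash
python3 -c "
from h import *
go([.565,.256,.17],0)
c=cam('wrist','w1.png');im=c['image']
u,v=proj(c,[.565,.205,.08]);print(u,v)
u,v=int(u),int(v);cr=im[max(0,v-75):v+75,max(0,u-100):u+100];print(max(0,u-100),max(0,v-75))
cv2.imwrite('pics/w1c.png',cv2.resize(np.clip(cr[:,:,::-1]*1.5,0,255).astype(np.uint8),None,fx=4,fy=4,interpolation=2))
"
```

```text
row [ 0.0001 -0.      0.0001] [-0.016   0.0355  0.0004] pos [0.55790045 0.25920241 0.17008187] q [ 2.70173458e-01  2.26838294e-01  1.79198997e+00 -1.46722332e-05
  1.12216053e+00  2.69664053e-01] t 2.225
329.82139608144627 268.8134364031381
229 193
```

View pics/w1c.png

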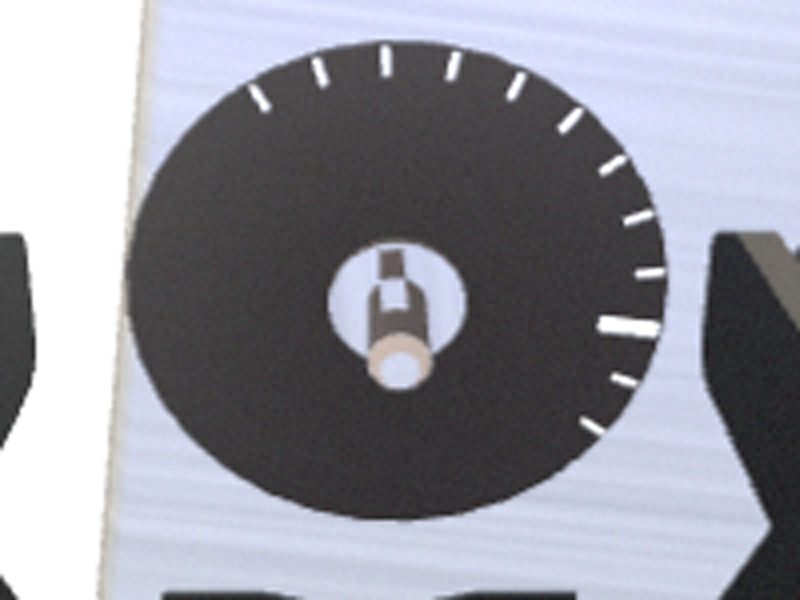

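The wrist crop shows the dial with the bare spindle, whose tip is at about (401,370) in the crop. The key's bright upper face is at (396,294), pointing up the picture (+y). The long mark is at (628,326).

```bash
python3 -c "
from h import *
c=cam('wrist');g=c['image'].astype(int).sum(2)
P=lambda u,v:(u/4+229-.375,v/4+193-.375)
m=(g<200).astype(np.uint8);k,l,s,ce=cv2.connectedComponentsWithStats(m)
i=l[int(193+330/4)+10,229+50];m=(l==i).astype(np.uint8);print(s[i])
h=cv2.convexHull(max(cv2.findContours(m,0,1)[0],key=len))[:,0].astype(float)
w=np.array([hit(c,u,v,.08)[:2] for u,v in h])
(x,y),r=cv2.minEnclosingCircle(w.astype(np.float32));A=np.c_[2*w,np.ones(len(w))];q=np.linalg.lstsq(A,(w**2).sum(1),rcond=None)[0]
print('disc',x,y,r,q[:2])
tip=hit(c,*P(401,370),.107);key=hit(c,*P(396,294),.095);mk=hit(c,*P(628,326),.08);m0=hit(c,*P(600,324),.08);m1=hit(c,*P(658,328),.08)
print('tip',tip,'key',key,'mark',mk)
for a in (tip[:2],q[:2]):
  f=lambda p:np.degrees(np.arctan2(*(p[:2]-a)[::-1]))
  print(f(key),f(mk),np.linalg.norm(key[:2]-a))
d=m1-m0;print(np.degrees(np.arctan2(d[1],d[0])))
for n in(8,):pass
t=[hit(c,*P(*p),.08)[:2] for p in((260,98),(320,72),(386,61),(453,66),(516,86),(571,121),(613,165),(638,217),(650,273))]
print([round(float(np.degrees(np.arctan2(*(p-q[:2])[::-1]))),1) for p in t])
print(np.degrees(np.arctan2(*(np.array(hit(c,*P(105,600),.08)-hit(c,*P(148,0),.08)))[1::-1])))
"
```

```text
[  260   204   135   119 11194]
disc 0.5632046461105347 0.20673725008964539 0.05817084014415741 [0.56324202 0.20667955]
tip [0.56395827 0.20665399 0.107     ] key [0.56322123 0.21624001 0.095     ] mark [0.61436236 0.19935175 0.08      ]
94.39664633880798 -8.24332247235687 0.009614309726856058
90.12455270594684 -8.157446335342843 0.009560484215862619
-4.588212362722916
[121.0, 106.5, 92.1, 77.6, 63.2, 48.5, 34.3, 20.3, 5.9]
-97.2282676269518
```

>>> {"name": "send_rows", "arguments": {
  "moves": "0 0 0 -0.9 0 0 1;0 0 0 -0.9 0 0 1;0 0 0 -0.9 0 0 1"
}}

```text
time: 2.7
eef_pos: [0.5582, 0.0772, 0.1711]
tcp_rot: [0.707, 0.707, 0.001, 0.001]
contact_force: [0.3, 0.4, -0.3]
opening: 0.999
finger_force: 0.0
```

>>> {"name": "send_rows", "arguments": {
  "moves": "0 0 0 -0.9 0 0 1;0 0 0 -0.9 0 0 1;0 0 0 -0.9 0 0 1"
}}

```text
time: 3.08
eef_pos: [0.5581, -0.1035, 0.1712]
tcp_rot: [0.707, 0.707, 0.001, 0.002]
contact_force: [0.5, 0.2, 0.1]
opening: 0.999
finger_force: 0.0
```

>>> {"name": "send_rows", "arguments": {
  "moves": "0 0 0.11 -0.75 0 0 1;0 0 0.11 -0.75 0 0 1;0 0 0.11 -0.75 0 0 1;0 0 0.11 -0.75 0 0 1;0 0 0.11 -0.75 0 0 1;0 0 0.11 -0.75 0 0 1"
}}

```text
time: 3.82
eef_pos: [0.5577, -0.2508, 0.1701]
tcp_rot: [0.904, 0.427, 0.0, 0.0]
contact_force: [-0.8, -0.1, -0.2]
opening: 0.995
finger_force: 0.0
```

```bash
python3 -c "
from h import *
go([.527,-.287,.17],-39.6)
c=cam('wrist','w2.png');im=c['image']
u,v=proj(c,[.527,-.287,.03]);print(u,v)
u,v=int(u),int(v);cr=im[max(0,v-75):v+75,max(0,u-100):u+100];print(max(0,u-100),max(0,v-75))
cv2.imwrite('pics/w2c.png',cv2.resize(np.clip(cr[:,:,::-1]*1.8,0,255).astype(np.uint8),None,fx=4,fy=4,interpolation=2))
"
```

```text
row [ 0.0002 -0.      0.0003] [-0.2372 -0.0036  0.0003] pos [ 0.55772333 -0.25084423  0.17006173] q [-5.88419802e-01  2.18980658e-01  1.80140574e+00  2.76892368e-05
  1.12008066e+00  1.00785021e-01] t 3.825
321.6439674869589 236.21805572006394
221 161
```

View pics/w2c.png

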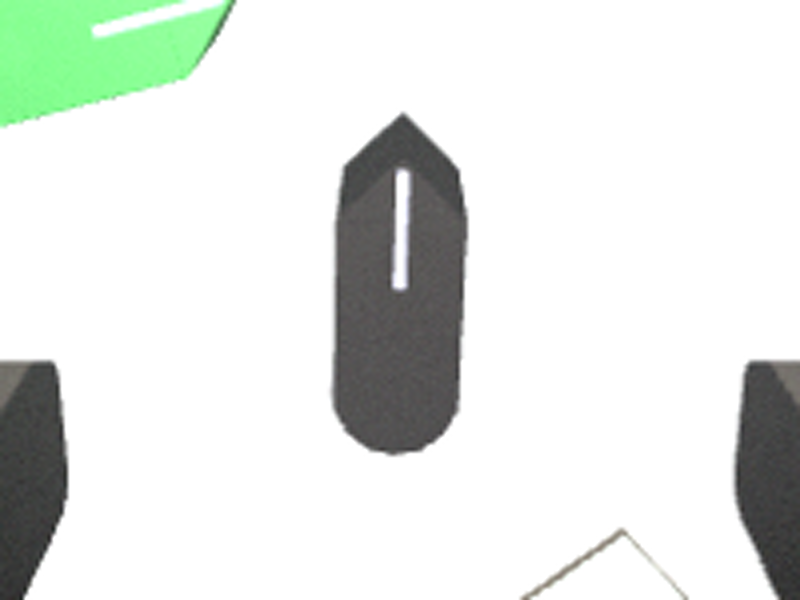

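The crop shows the black knob nearly aligned with the jaws: nose foot at (403,113), rounded top rear at (394,454), top shoulders at (340,213) and (465,215). A green look-alike is at the upper left.

```bash
python3 -c "
from h import *
c=cam('wrist')
P=lambda u,v:(u/4+221-.375,v/4+161-.375)
nose=hit(c,*P(403,113),0)[:2];nt=hit(c,*P(402,167),.042)[:2];rear=hit(c,*P(394,454),.042)[:2];s1=hit(c,*P(340,213),.042)[:2];s2=hit(c,*P(465,215),.042)[:2];lb=hit(c,*P(400,289),.042)[:2];
d=nt-rear;L=np.linalg.norm(d);d/=L;print(L,np.degrees(np.arctan2(d[1],d[0])))
e=nose-rear;print(np.linalg.norm(e),np.degrees(np.arctan2(e[1],e[0])))
print(rear+38*d/1000,nose-42*d/1000,(s1+s2)/2-25*d/1000,np.linalg.norm(s1-s2))
f=s1-s2;print(np.degrees(np.arctan2(f[1],f[0]))-90)
C=(rear+.038*d+nose-.042*d)/2;print(C)
go([*C,.17],np.degrees(np.arctan2(d[1],d[0]))-90)
"
```

```text
0.07706718012549352 48.95293309161291
0.0785493590207823 48.70190411903936
[ 0.52654943 -0.28471913] [ 0.52585588 -0.28603972] [ 0.52838792 -0.28327191] 0.029753617521711833
49.43746643852592
[ 0.52620265 -0.28537943]
row [ 0.0001 -0.      0.0043] [-0.2341 -0.0105 -0.0011] pos [ 0.55761248 -0.25059171  0.16977377] q [-5.88155253e-01  2.19113640e-01  1.80181572e+00 -2.41330430e-05
  1.12003881e+00  1.01480895e-01] t 3.925
```

>>> {"name": "send_rows", "arguments": {
  "moves": "0 0 0.003 -0.233 -0.0105 0 0.3;0 0 0.003 -0.233 -0.0105 0.3 0.3;0 0 0.003 -0.233 -0.0105 0.55 0.3;0 0 0.003 -0.233 -0.0105 0.65 0.3;0 0 0.003 -0.233 -0.0105 0.7 0.3;0 0 0.003 -0.233 -0.0105 0.743 0.3;0 0 0.003 -0.233 -0.0105 0.743 0.3"
}}

```text
time: 4.8
eef_pos: [0.5267, -0.2859, 0.0216]
tcp_rot: [0.909, 0.417, 0.0, 0.001]
contact_force: [0.4, 0.7, -0.3]
opening: 0.649
finger_force: 0.0
```

>>> {"name": "send_rows", "arguments": {
  "moves": "0 0 0 0 0 0 -1;0 0 0 0 0 0 -1;0 0 0 0 0 0 -1;0 0 0 0 0 0 -1;0 0 0 0 0 0 -1;0 0 0 0 0 0 -1",
  "newtons": 60
}}

```text
time: 5.55
eef_pos: [0.527, -0.2863, 0.0222]
tcp_rot: [0.909, 0.417, 0.001, 0.001]
contact_force: [0.3, 0.3, 5.3]
opening: 0.364
finger_force: 60.0
```

>>> {"name": "send_rows", "arguments": {
  "moves": "0 0 0 0 0 -0.1 -1;0 0 0 0 0 -0.4 -1;0 0 0 0 0 -0.75 -1;0 0 0 0 0 -0.75 -1"
}}

```text
time: 6.05
eef_pos: [0.5286, -0.2875, 0.1782]
tcp_rot: [0.909, 0.417, 0.003, 0.005]
contact_force: [-0.2, 0.0, -0.5]
opening: 0.368
finger_force: 59.5
```

```bash
python3 -c "
from h import *
go([.5265,-.285,.17],-41)
s=ctrl.get_state();print(s['opening'],s['finger_force'],R.from_quat(s['tcp_rot']).as_matrix().round(3))
c=cam('wrist','w3.png');im=c['image']
cr=im[100:400,120:520]
cv2.imwrite('pics/w3c.png',cv2.resize(np.clip(cr[:,:,::-1]*1.8,0,255).astype(np.uint8),None,fx=2,fy=2,interpolation=2))
"
```

```text
row [ 0.0019 -0.0001  0.0008] [ 0.0025 -0.0168  0.0407] pos [ 0.5286459  -0.28751618  0.17817268] q [-6.66575596e-01  1.84207250e-01  1.82631716e+00 -5.04141751e-05
  1.11897204e+00  4.38117474e-02] t 6.05
0.3680324212700115 59.5098951458931 [[ 0.652  0.758  0.009]
 [ 0.758 -0.652 -0.008]
 [ 0.     0.012 -1.   ]]
```

View pics/w3c.png

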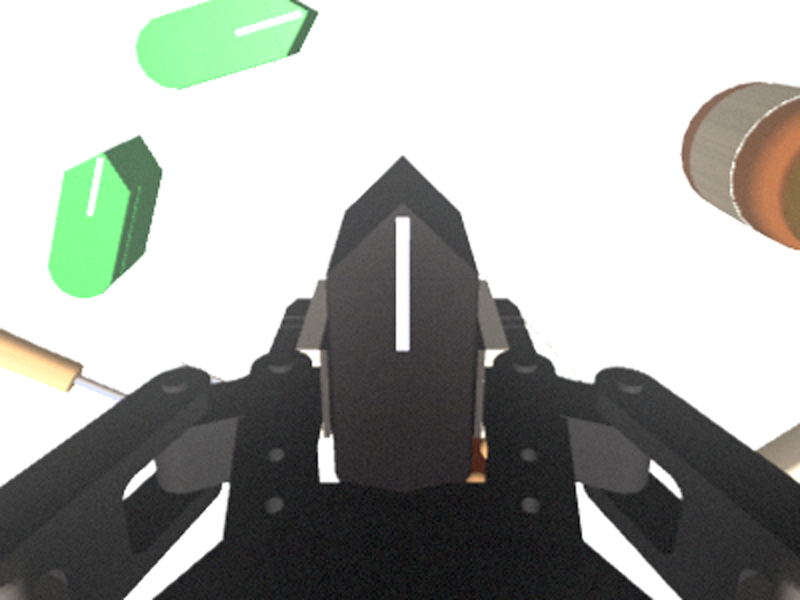

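The crop shows the black knob gripped squarely across its flats, with the nose top at (402,208) and the nose foot at (403,156). I now measure where it sits in the hand.

```bash
python3 -c "
from h import *
c=cam('wrist');s=ctrl.get_state();p=s['eef_pos'];A=R.from_quat(s['tcp_rot'])
P=lambda u,v:(u/2+120-.25,v/2+100-.25)
o=np.array([0,0,0])
def hitT(u,v,zt):
    q,d=ray(c,*P(u,v));q=A.inv().apply(q-p);d=A.inv().apply(d);return 1000*(q+d*(zt-q[2])/d[2])
for dz in(.020,.022,.024):
  print(dz,hitT(402,208,-.042+dz),hitT(403,156,dz),hitT(403,350,-.042+dz),hitT(328,278,-.042+dz),hitT(478,278,-.042+dz))
go([.564,.2067,.20],0)
print(A.as_euler('xyz',degrees=True),s['contact_force'])
"
```

```text
0.02 [ 40.81889806  -0.45338792 -22.        ] [41.63918791  0.04340058 20.        ] [  7.97040381  -0.26358239 -22.        ] [ 25.34606836 -16.0239136  -22.        ] [ 25.23666007  15.53469402 -22.        ]
0.022 [ 40.1497749   -0.44328771 -20.        ] [41.16479263  0.05722836 22.        ] [  6.70805424  -0.25005438 -20.        ] [ 24.39751409 -16.29500884 -20.        ] [ 24.28612995  15.83353054 -20.        ]
0.024 [ 39.48065175  -0.43318749 -18.        ] [40.69039736  0.07105614 24.        ] [  5.44570466  -0.23652637 -18.        ] [ 23.44895983 -16.56610407 -18.        ] [ 23.33559982  16.13236705 -18.        ]
row [ 0.0005  0.0002 -0.1131] [ 1.9894 -1.4636 -0.1401] pos [ 0.52649611 -0.28587934  0.17289447] q [-6.66663024e-01  1.88588450e-01  1.83158690e+00 -8.45105091e-06
  1.11808523e+00  4.37914431e-02] t 6.15
[ 1.79809250e+02 -7.92197086e-03  4.92941818e+01] [-0.53580394  0.20562003 -1.1435865 ]
```

>>> {"name": "send_rows", "arguments": {
  "moves": "0 0 0 0.9 -0.66 -0.03 -1;0 0 0 0.9 -0.66 -0.03 -1;0 0 0 0.9 -0.66 -0.03 -1;0 0 0 0.9 -0.66 -0.03 -1"
}}

```text
time: 6.65
eef_pos: [0.5413, -0.0598, 0.1738]
tcp_rot: [0.908, 0.418, -0.002, -0.002]
contact_force: [0.5, -0.1, 0.3]
opening: 0.367
finger_force: 59.7
```

>>> {"name": "send_rows", "arguments": {
  "moves": "0 0 -0.139 0.9 -0.66 -0.03 -1;0 0 -0.139 0.9 -0.66 -0.03 -1;0 0 -0.139 0.9 -0.66 -0.03 -1;0 0 -0.139 0.9 -0.66 -0.03 -1;0 0 -0.139 0.9 -0.66 -0.03 -1;0 0 -0.139 0.9 -0.66 -0.03 -1;0 0 -0.139 0.9 -0.66 -0.03 -1"
}}

```text
time: 7.52
eef_pos: [0.5598, 0.159, 0.1811]
tcp_rot: [0.648, 0.761, -0.001, -0.001]
contact_force: [-0.8, 0.4, -0.5]
opening: 0.364
finger_force: 59.6
```

```bash
python3 -c "
from h import *
go([.5635,.2075,.135],10)
"
```

```text
row [-0.0005 -0.     -0.0022] [0.2364 0.0575 0.2302] pos [0.55984131 0.15901122 0.18107509] q [ 1.02507107e-01  1.46231118e-01  1.86399532e+00 -5.03210645e-05
  1.13443224e+00 -5.78836003e-02] t 7.525
```

>>> {"name": "send_rows", "arguments": {
  "moves": "0 0 -0.002 0.237 0.0575 0 -1;0 0 -0.002 0.237 0.0575 0.1 -1;0 0 -0.002 0.237 0.0575 0.2 -1;0 0 -0.002 0.237 0.0575 0.23 -1;0 0 -0.002 0.237 0.0575 0.23 -1"
}}

```text
time: 8.15
eef_pos: [0.5639, 0.2072, 0.1355]
tcp_rot: [0.643, 0.766, -0.001, -0.001]
contact_force: [-0.4, 0.6, 0.4]
opening: 0.37
finger_force: 59.6
```

```bash
python3 -c "
from h import *
go([.5635,.2075,.129],10)
print(R.from_quat(ctrl.get_state()['tcp_rot']).as_matrix().round(4))
ims=[]
for n,(x,y) in(('top',(243,165)),('scene',(390,180))):
  c=cam(n);print(n,[proj(c,[.5636,.2067,z]) for z in(.08,.107,.113,.155)]);ims.append(cv2.resize(c['image'][y-38:y+37,x-50:x+50,::-1],(400,300),interpolation=2))
c=cam('wrist');ims.append(cv2.resize(c['image'][100:400,120:520,::-1],(400,300)))
cv2.imwrite('pics/ins.png',np.clip(np.hstack(ims[:2])*1.8,0,255).astype(np.uint8))
"
```

```text
row [-0.0004  0.     -0.0001] [ 0.002  -0.0015  0.0325] pos [0.56388626 0.20716221 0.13549854] q [ 1.83352342e-01  2.38556547e-01  1.84734657e+00 -1.06269630e-04
  1.05798347e+00  9.46784755e-03] t 8.15
[[-1.731e-01  9.849e-01 -2.200e-03]
 [ 9.849e-01  1.731e-01 -5.000e-04]
 [-1.000e-04 -2.300e-03 -1.000e+00]]
top [(np.float64(242.55917045656145), np.float64(173.5434882604393)), (np.float64(240.52658222141974), np.float64(171.4138500896674)), (np.float64(240.06160695059782), np.float64(170.9266736571332)), (np.float64(236.6620746331425), np.float64(167.36482396182552))]
scene [(np.float64(389.10640191481326), np.float64(186.71982695406655)), (np.float64(390.1687201015531), np.float64(181.22952560647286)), (np.float64(390.4090973467684), np.float64(179.98720148003878)), (np.float64(392.1374476240748), np.float64(171.05469521679728))]
```

View pics/ins.png

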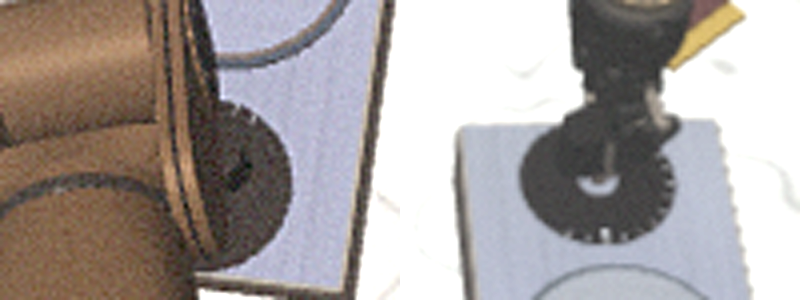

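The knob is over the spindle in the scene half, and the tip and bright collar are at about (600,180). In the top half the arm hides it. I lower it in small steps and watch the force.

>>> {"name": "send_rows", "arguments": {
  "moves": "0 0 0 0.002 -0.001 0.015 -1;0 0 0 0.002 -0.001 0.025 -1;0 0 0 0.002 -0.001 0.035 -1;0 0 0 0.002 -0.001 0.04 -1"
}}

```text
time: 8.8
eef_pos: [0.564, 0.2085, 0.1285]
tcp_rot: [0.642, 0.766, -0.0, -0.0]
contact_force: [-0.5, -0.5, -0.2]
opening: 0.367
finger_force: 59.6
```

>>> {"name": "send_rows", "arguments": {
  "moves": "0 0 0 0 0 0.005 -1;0 0 0 0 0 0.01 -1"
}}

```text
time: 9.05
eef_pos: [0.5643, 0.2084, 0.127]
tcp_rot: [0.642, 0.766, -0.0, 0.0]
contact_force: [0.3, -0.9, 2.8]
opening: 0.372
finger_force: 59.7
```

>>> {"name": "send_rows", "arguments": {
  "moves": "0 0 0 0 0 0.005 -1;0 0 0 0 0 0.01 -1"
}}

```text
time: 9.3
eef_pos: [0.5646, 0.2083, 0.1262]
tcp_rot: [0.642, 0.766, -0.0, 0.0]
contact_force: [-3.4, -2.5, 8.3]
opening: 0.362
finger_force: 60.6
```

>>> {"name": "send_rows", "arguments": {
  "moves": "0 0 0 -0.0025 -0.004 0 -1;0 0 0 -0.0025 -0.004 0 -1"
}}

```text
time: 9.55
eef_pos: [0.5644, 0.2078, 0.126]
tcp_rot: [0.642, 0.766, 0.001, 0.001]
contact_force: [-0.0, -0.9, 4.7]
opening: 0.363
finger_force: 60.4
```

>>> {"name": "send_rows", "arguments": {
  "moves": "0 0 0 -0.001 -0.002 0.005 -1;0 0 0 -0.001 -0.002 0.005 -1"
}}

```text
time: 9.8
eef_pos: [0.5634, 0.2072, 0.1235]
tcp_rot: [0.642, 0.766, 0.0, 0.001]
contact_force: [1.3, -1.5, 1.6]
opening: 0.366
finger_force: 59.7
```

Past the taper. Continuing down to the key.

>>> {"name": "send_rows", "arguments": {
  "moves": "0 0 0 -0.001 0 0.01 -1;0 0 0 -0.001 0 0.015 -1;0 0 0 -0.001 0 0.02 -1"
}}

```text
time: 10.18
eef_pos: [0.5634, 0.2072, 0.1197]
tcp_rot: [0.642, 0.766, 0.0, 0.0]
contact_force: [1.4, -3.0, 1.2]
opening: 0.369
finger_force: 59.8
```

>>> {"name": "send_rows", "arguments": {
  "moves": "0 0 0 -0.001 0 0.005 -1;0 0 0 -0.001 0 0.01 -1;0 0 0 -0.001 0 0.01 -1"
}}

```text
time: 10.55
eef_pos: [0.5634, 0.2071, 0.1177]
tcp_rot: [0.642, 0.766, 0.0, 0.0]
contact_force: [2.0, -3.6, 1.3]
opening: 0.365
finger_force: 59.8
```

>>> {"name": "send_rows", "arguments": {
  "moves": "0 0 0 -0.003 0.001 0.003 -1;0 0 0 -0.003 0.001 0.006 -1;0 0 0 -0.003 0.001 0.008 -1;0 0 0 -0.003 0.001 0.008 -1"
}}

```text
time: 11.05
eef_pos: [0.5635, 0.207, 0.116]
tcp_rot: [0.643, 0.766, 0.0, -0.0]
contact_force: [3.5, -0.5, 0.8]
opening: 0.366
finger_force: 59.8
```

>>> {"name": "send_rows", "arguments": {
  "moves": "0 0 0 0 0.0025 0.004 -1;0 0 0 0 0.0025 0.007 -1;0 0 0 0 0.0025 0.007 -1"
}}

```text
time: 11.42
eef_pos: [0.5637, 0.2069, 0.1144]
tcp_rot: [0.642, 0.766, -0.0, -0.0]
contact_force: [1.8, 0.8, -0.2]
opening: 0.362
finger_force: 59.8
```

>>> {"name": "send_rows", "arguments": {
  "moves": "0 0 0 0 0.001 0.004 -1;0 0 0 0 0.001 0.008 -1;0 0 0 0 0.001 0.01 -1;0 0 0 0 0.001 0.01 -1"
}}

```text
time: 11.92
eef_pos: [0.5638, 0.2067, 0.1125]
tcp_rot: [0.642, 0.766, -0.0, -0.0]
contact_force: [1.3, -0.0, 0.0]
opening: 0.367
finger_force: 59.8
```

Already below the key's top without force, so the keyway seems to be engaged. Continuing gently to the collar.

>>> {"name": "send_rows", "arguments": {
  "moves": "0 0 0 0 0.001 0.005 -1;0 0 0 0 0.001 0.01 -1;0 0 0 0 0.001 0.015 -1;0 0 0 0 0.001 0.02 -1;0 0 0 0 0.001 0.02 -1"
}}

```text
time: 12.55
eef_pos: [0.5642, 0.2068, 0.1085]
tcp_rot: [0.642, 0.766, -0.0, -0.0]
contact_force: [-0.4, 0.7, -1.4]
opening: 0.364
finger_force: 59.8
```

>>> {"name": "send_rows", "arguments": {
  "moves": "0 0 0 0 0 0.005 -1;0 0 0 0 0 0.01 -1;0 0 0 0 0 0.01 -1"
}}

```text
time: 12.92
eef_pos: [0.5643, 0.2068, 0.1066]
tcp_rot: [0.642, 0.766, -0.0, -0.0]
contact_force: [0.1, -0.8, -0.3]
opening: 0.371
finger_force: 59.8
```

>>> {"name": "send_rows", "arguments": {
  "moves": "0 0 0 0 0 0.003 -1;0 0 0 0 0 0.006 -1;0 0 0 0 0 0.006 -1"
}}

```text
time: 13.3
eef_pos: [0.5643, 0.2068, 0.1054]
tcp_rot: [0.642, 0.766, -0.0, -0.0]
contact_force: [-0.5, 0.4, 0.7]
opening: 0.369
finger_force: 59.8
```

>>> {"name": "send_rows", "arguments": {
  "moves": "0 0 0 0 0 0.003 -1;0 0 0 0 0 0.006 -1;0 0 0 0 0 0.006 -1"
}}

```text
time: 13.68
eef_pos: [0.5644, 0.2068, 0.1051]
tcp_rot: [0.642, 0.766, -0.0, 0.0]
contact_force: [-3.2, -0.9, 5.9]
opening: 0.362
finger_force: 60.1
```

The knob is home: contact at TCP z 0.105 as predicted, with about 6 N. Now I turn clockwise in steps.

>>> {"name": "send_rows", "arguments": {
  "moves": "0 0 0.011 0 0 -0.001 -1;0 0 0.022 0 0.0005 -0.001 -1;0 0 0.033 0 0.001 -0.001 -1;0 0 0.044 0 0.001 -0.001 -1;0 0 0.055 0 0.0015 -0.001 -1;0 0 0.06 0 0.0015 -0.001 -1;0 0 0.06 0 0.0015 -0.001 -1"
}}

```text
time: 14.55
eef_pos: [0.5634, 0.2065, 0.1051]
tcp_rot: [0.774, 0.633, -0.002, -0.001]
contact_force: [-6.0, -2.7, 7.5]
opening: 0.362
finger_force: 60.6
```

>>> {"name": "send_rows", "arguments": {
  "moves": "0 0 0 -0.002 -0.003 -0.001 -1;0 0 0.011 -0.002 -0.003 -0.001 -1;0 0 0.022 -0.002 -0.003 -0.001 -1;0 0 0.033 -0.002 -0.003 -0.001 -1;0 0 0.044 -0.002 -0.003 -0.001 -1;0 0 0.055 -0.002 -0.003 -0.001 -1;0 0 0.06 -0.002 -0.003 -0.001 -1;0 0 0.06 -0.002 -0.003 -0.001 -1"
}}

```text
time: 15.55
eef_pos: [0.5635, 0.2067, 0.1051]
tcp_rot: [0.879, 0.476, -0.001, -0.0]
contact_force: [-4.2, -0.1, 5.9]
opening: 0.366
finger_force: 60.3
```

>>> {"name": "send_rows", "arguments": {
  "moves": "0 0 0.011 -0.001 -0.001 -0.0005 -1;0 0 0.022 -0.001 -0.001 -0.0005 -1;0 0 0.033 -0.001 -0.001 -0.0005 -1;0 0 0.044 -0.001 -0.001 -0.0005 -1;0 0 0.055 -0.001 -0.001 -0.0005 -1;0 0 0.066 -0.001 -0.001 -0.0005 -1;0 0 0.077 -0.001 -0.001 -0.0005 -1;0 0 0.077 -0.001 -0.001 -0.0005 -1"
}}

```text
time: 16.55
eef_pos: [0.5639, 0.2068, 0.1051]
tcp_rot: [0.968, 0.252, 0.0, -0.0]
contact_force: [-1.7, 1.2, 3.6]
opening: 0.369
finger_force: 60.1
```

```bash
python3 -c "
from h import *
go([.5634,.2067,.1051],-98.3)
print(ctrl.get_state()['contact_force'],ctrl.get_state()['wrist_torque'])
"
```

```text
row [-1.000e-04 -1.000e-04  1.041e-01] [-0.0023 -0.0008  0.0001] pos [0.56387301 0.20677816 0.10511994] q [1.82523303e-01 2.76333503e-01 1.86401945e+00 4.73939168e-04
 1.00056488e+00 1.24375858e+00] t 16.55
[-1.69474355  1.22917256  3.55014019] [-0.00389733  0.30978705  0.01776922]
```

>>> {"name": "send_rows", "arguments": {
  "moves": "0 0 0.011 0 0 0 -1;0 0 0.022 0 0 0 -1;0 0 0.033 0 0 0 -1;0 0 0.044 0 0 0 -1;0 0 0.055 0 0 0 -1;0 0 0.055 0 0 0 -1"
}}

```text
time: 17.3
eef_pos: [0.5641, 0.2068, 0.1051]
tcp_rot: [0.997, 0.082, 0.001, -0.0]
contact_force: [-0.9, 1.0, 3.0]
opening: 0.365
finger_force: 60.0
```

>>> {"name": "send_rows", "arguments": {
  "moves": "0 0 0.011 0 0 0 -1;0 0 0.022 0 0 0 -1;0 0 0.033 0 0 0 -1;0 0 0.044 0 0 0 -1;0 0 0.049 0 0 0 -1;0 0 0.049 0 0 0 -1"
}}

```text
time: 18.05
eef_pos: [0.5644, 0.2067, 0.1052]
tcp_rot: [0.997, -0.072, 0.001, -0.0]
contact_force: [0.1, 0.8, 2.2]
opening: 0.369
finger_force: 60.0
```

```bash
python3 -c "
from h import *
go([.5634,.2067,.1051],-98.3)
c=cam('wrist','w4.png');im=c['image']
cv2.imwrite('pics/w4c.png',cv2.resize(np.clip(im[60:360,120:520,::-1]*1.6,0,255).astype(np.uint8),None,fx=2,fy=2,interpolation=2))
"
```

```text
row [-0.0001 -0.0003  0.0001] [-0.0048  0.0006  0.0003] pos [0.56435955 0.2066906  0.10515951] q [1.82304340e-01 2.76513290e-01 1.86371040e+00 2.48516624e-04
 9.99326892e-01 1.89690466e+00] t 18.05
```

View pics/w4c.png

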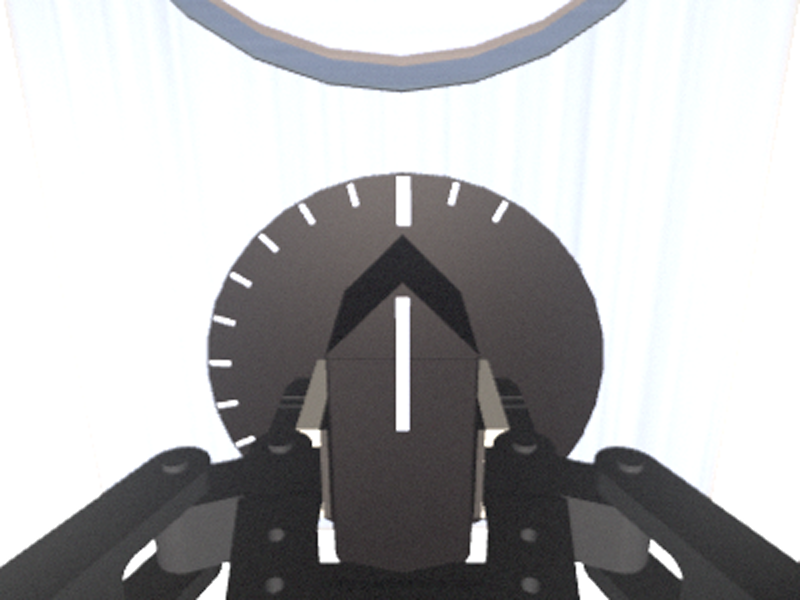

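The crop shows the nose at (403,236) pointing exactly at the long mark at (403,200). I release and retreat upward.

>>> {"name": "send_rows", "arguments": {
  "moves": "0 0 0 0 0 0 0.2;0 0 0 0 0 0 0.3;0 0 0 0 0 0 0.3;0 0 0 0 0 0 0.3;0 0 0 0 0 -0.05 0.3;0 0 0 0 0 -0.15 0.3;0 0 0 0 0 -0.3 0.3;0 0 0 0 0 -0.45 0.3;0 0 0 0 0 -0.6 0.3;0 0 0 0 0 -0.6 0.3"
}}

```text
time: 19.35
eef_pos: [0.5658, 0.207, 0.2301]
tcp_rot: [0.997, -0.072, 0.004, -0.001]
contact_force: [-0.3, 0.4, 0.1]
opening: 0.648
finger_force: 0.0
```

```bash
python3 -c "
from h import *
c=cam('wrist','w5.png');im=c['image']
cv2.imwrite('pics/w5c.png',cv2.resize(np.clip(im[100:400,120:520,::-1]*1.6,0,255).astype(np.uint8),None,fx=2,fy=2,interpolation=2))
print(proj(c,[.5642,.2067,.125]),[proj(c,[.5642+r*np.cos(a),.2067+r*np.sin(a),z]) for a in[np.radians(-8.3)] for r,z in((.042,.125),(.042,.083),(-.038,.125))])
"
```

```text
(np.float64(323.7894030269426), np.float64(203.58675383934175)) [(np.float64(323.894801974978), np.float64(154.53496227133314)), (np.float64(323.5236081378429), np.float64(148.14249627487257)), (np.float64(323.7026469876752), np.float64(243.96229111677954))]
```

View pics/w5c.png

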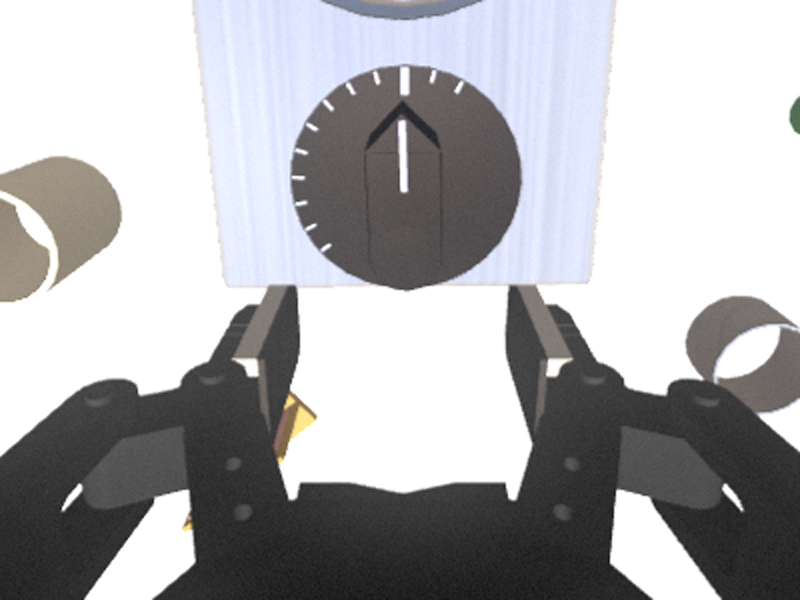

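The knob sits home and released. Its nose at (403,104) points at the long mark at (404,80), and the gripper is clear of everything.

```bash
python3 -c "
from plant import ctrl
print(ctrl.sign_off())"
```

```text
the job is handed in; nothing more can be done
None
```

The black knob is fully home on the spindle with its nose at the long mark, and the arm has let go and is clear; the job was handed in at about 19.5 s.

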